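# File a pack of record cards in the card drawer and shut it

## Task

File the banded pack of record cards: stand it on its long edge in the open drawer between the sliding follower plate and the cards already filed, and slide the follower up until pack and filed cards are snug together, without shoving the filed cards and their backstop further back. Then push the drawer fully home past its catch, and leave the date stamp and the paste jar where they are.

Things in the scene. Friction and masses are not known exactly. Their poses are not given: they have to be found in the camera images.
- card_pack: the pack to file: rigid bundle of record cards between grey boards, red-brown paper band, 16 mm thick (own x), 127 long (own y), 76 high (own z), about 0.11 kg. Origin: middle of its bottom face; z up through the pack. At the start it leans back 0.26 rad on the card rest (its z tips to the rest's +x). Either board may face the drawer's front
- card_rest: small dark bent-steel rest, fixed, 64 x 60 mm (x by y), on which the pack leans; origin on the table under the pack. The pack's bottom sits 12 mm above the table behind a 12 mm lip; the rest reaches only 36 mm up behind the pack, so the pack's upper 40 mm are free on both faces. x points from the lip to the back
- cabinet: fixed steel card cabinet, dark grey, two cream drawer fronts, 166 mm wide (y), 250 deep (x), 200 high; origin on the table below the middle of its front face, x points into the cabinet, z up. The lower drawer is fixed shut, the upper one stands open
- drawer (a joint): how far the upper drawer is pushed in, in m: 0 fully out (towards the cabinet's -x), 0.2 shut, front against the cabinet; 0 to 0.015 at the start. It runs stiffly (about 11 N), stays where it is left, and meets a sprung roller catch in the last 12 mm that takes about 5 N more: it can stop short there
- drawer_floor (a point): point on the drawer's inner floor (112 mm above the table), middle of the inner face of its front; x to the back of the drawer, y across, z up. Inside 140 mm wide, 225 long; side walls 45 high, 2 thick. The front is 12 mm thick and rises 84 mm above the floor; the cabinet's top is 88 mm above it, with 85 mm clear below
- drawer_front (a point): point on the outer face of the upper drawer's front, in the middle, 60 mm above the drawer floor, 24 mm below the front's upper edge, on its thin label holder. Push here or on the flat face beside it. A dark cup pull, 70 mm wide, stands out 17 mm from the face, 29 mm and more below this point
- follower (a joint): position of the follower in m: upright aluminium plate, 134 mm wide, 66 high, 3 thick, riding on the drawer's side walls; grows towards the back of the drawer, 0 to 0.13; 0 to 0.012 at the start. Slides with about 1.5 N, stays where left. Its rear face is 48 mm + this value behind the inner face of the drawer front: fingers fit before it
- follower_face (a point): point on the follower's rear face, in the middle, 33 mm above the drawer floor; x points to the back of the drawer. The plate's front face is 3 mm before it
- backstop (a joint): position in m of the backstop, the plate behind the cards already filed: 0 at the start, grows as plate and filed cards are shoved back. Held by friction only, it gives way at about 6 N of push on the filed cards, before the drawer itself would move
- backstop_plate (a point): point on the front face of the backstop plate, 195 mm behind the inner face of the drawer front while backstop is 0. The filed cards (74 mm high, 127 wide, tabs to 82) stand against it as one stiff block reaching 23 to 50 mm towards the follower; how far is not measured, so their front must be felt or seen
- date_stamp: bystander: date stamp with red handle, 26 x 46 x 72 mm, origin middle of the underside
- paste_jar: bystander: black jar with cream lid, 61 mm across, 50 mm high, origin middle of the underside
Not all that is in view belongs to the job. Of the things that look like the card_pack, the larger one is meant.

How it is judged:
By the outcome, as a careful person would: the job done as asked, in the order asked, and still so for the second after the job is handed in, with the robot touching nothing.
It also fails if it takes over 69 s, if anything falls off the work surface, if the arm or the gripper's body presses on something with over 40 N, if the wrist force passes 120 N, or if a joint passes its speed limit or range.

## Robot

A 6-joint arm with a two-finger parallel gripper is mounted at the origin on a cart in front of the work surface, level with it; the furniture and walls round the work are solid. World frame = base frame: x ahead of the robot, y to its left, z up, the work surface at z = 0. Lengths are in m, angles in rad, forces in N, time in s.
With the tool pointing down it reaches from about 0.325 to 0.875 m from the base axis. Payload 4.4 kg.
Tool frame: the origin (TCP) lies between the finger pads; the fingertips stand tip_extent ahead of it and the grasp point (between the pads) lies 8 mm behind it (tip_extent is the distance from the TCP to the fingertips, in m); z points along the fingers, y is the line along which they close (so a half turn about z gives the same grasp; the last joint's range is limited). The gripper opens to 85 mm and grips with 20 to 120 N. Pads are 22 mm wide; open, the fingers measure 114 mm over their backs; the gripper's body (76 mm by 85 mm) begins 54 mm behind the grasp point. The pads swing forward as they close: fully open they stand 13 mm farther back than shut.
Start: joints at [1.121, 0.207, 1.542, -0, 1.393, -0.15], TCP at [0.17, 0.549, 0.242] pointing down, gripper open.
Joint ranges: [-2.73, 2.73], [-0.86, 2.22], [0.23, 2.46], [-1.11, 4.25], [0.08, 2.63], [-2.82, 2.82]. Speed limits (rad/s): [2.79, 2.79, 3.14, 3.14, 3.14, 3.14].

## Interface

Orientations are given as a unit quaternion [x, y, z, w].
In Python, from plant import * gives the robot as it stands. The module is installed in compiled form; this text tells all that it offers.
- The arm moves only by the shell command python3 -m pendant 'ROWS' [OPENING] [FORCE]. ROWS is JSON, a list of rows, each a list of 4 numbers: the shift along the world's x, y, z in mm, then the turn about the world's z in degrees. A call has 1 to 8 rows; each row shifts and turns the commanded pose from where the row before left it; what a row does not reach is not made up. A row lasts 1/12 s, in which the tool goes at most 41.7 mm and 7.16 degrees, less where a joint would pass 70% of its speed; a pose out of reach is approached as far as the arm can. A call with a gripper value outside its range is refused whole. OPENING is the closure in counts, from 0 (fully open) to 255 (shut), set as the call begins (- or left out, the last holds). The fingers move at their own pace and stop on an object; FORCE is the grip in N (left out, the last holds). Time passes only in rows, so rows that do not move let the fingers close. It gives the time, the measured TCP pose, the force, the opening and the grip force at its end, in the units of the state.
- get_obs(): the state, without advancing time (a new reading comes with each control period).
- get_image(name): name is "scene" or "top"; returns a dict with "color" (384x512x3 uint8, blue, green, red), "z_map" (384x512 float32, m along the optical axis (not along the pixel's ray), 0 where there is no reading), "camera_matrix" (3x3 intrinsics, pixels), "D" ([k1, k2, p1, p2, k3] as OpenCV has them; the pictures are not rectified), "extrinsics" (4x4, takes a point from camera to world coordinates). Camera axes: x right, y up, looking along -z (the intrinsics and any distortion apply to the point x, -y, -z); pixel columns grow to the right and rows downward; lengths in m; the calibration is good to about 2 mm. A picture is of the moment at which its call begins.
- job_done(): hands the job in; it is judged then, once.
The state is a dict: "time": time; "qpos": joint angles; "qd": joint speeds; "joint_efforts": joint torques, N m; "position": TCP position; "orientation": TCP orientation; "wrist_force": force on the tool from outside, world axes, zero at the start; "ft_torque": the same for the moment, N m; "finger_gap": finger opening in m; "grip_force": force on a finger pad.
Only numpy, scipy, OpenCV 4.12 (cv2) and the standard library are available. Lean on these libraries where they do the work, as an engineer would, in place of code of your own. Each camera call takes 0.05 s, during which the arm holds its last target. There are 200 camera calls.

## Working session

There is one attempt and no reset: what is moved stays moved. The work goes in short steps, Python scripts to look and compute and a shell command to move; the robot and the scene stay as the last step left them, time stands still between calls to the robot, and variables do not carry over. Pictures are saved under pics/ and viewed, at most 10 in all, crops included, and the job is handed in when it is done.

```bash
mkdir -p pics
cat > h.py <<'E'
from plant import *
import numpy as np, cv2
def cloud(im):
    K,D,z,T=[np.array(im[k],dtype=float) for k in("camera_matrix","D","z_map","extrinsics")]
    h,w=z.shape; uv=np.stack(np.meshgrid(np.arange(w),np.arange(h)),-1).reshape(-1,1,2).astype(np.float64)
    n=cv2.undistortPoints(uv,K,D).reshape(h,w,2)
    P=np.stack([n[...,0]*z,-n[...,1]*z,-z],-1)
    return P@T[:3,:3].T+T[:3,3]
def project(im,p):
    T=np.array(im["extrinsics"],dtype=float); c=(np.atleast_2d(p)-T[:3,3])@T[:3,:3]
    c=c*[1,-1,-1]
    return cv2.projectPoints(c.reshape(-1,1,3),np.zeros(3),np.zeros(3),np.array(im["camera_matrix"],dtype=float),np.array(im["D"],dtype=float))[0].reshape(-1,2)
E
python3 - <<'E'
from h import *
o=get_obs(); print({k:np.round(v,3) for k,v in o.items()})
for n in("scene","top"):
    im=get_image(n); np.save(n+"0.npy",im,allow_pickle=True)
    cv2.imwrite(f"pics/{n}0.png",cv2.resize(im["color"],(800,600)))
    print(n,np.round(im["extrinsics"],3).tolist(),np.round(im["camera_matrix"],1).tolist(), (im["z_map"]==0).mean())
E
```

```text
{'time': np.float64(0.0), 'qpos': array([ 1.12 ,  0.207,  1.543,  0.   ,  1.393, -0.15 ]), 'qd': array([-0.   , -0.   , -0.   , -0.001, -0.001, -0.   ]), 'joint_efforts': array([-0.0000e+00, -3.8301e+01, -2.9160e+01,  0.0000e+00,  1.0000e-02,
        0.0000e+00]), 'position': array([0.17 , 0.549, 0.241]), 'orientation': array([ 0.149,  0.989, -0.001, -0.   ]), 'wrist_force': array([ 0.351, -0.547, -0.483]), 'ft_torque': array([-0.002, -0.024, -0.009]), 'grip_force': np.float64(0.0), 'finger_gap': np.float64(0.085)}
scene [[-0.528, -0.591, 0.609, 0.981], [0.849, -0.36, 0.387, 0.065], [-0.009, 0.722, 0.692, 0.77], [0.0, 0.0, 0.0, 1.0]] [[365.1, 0.0, 261.8], [0.0, 365.1, 187.9], [0.0, 0.0, 1.0]] 0.003977457682291667
top [[-0.004, 0.994, -0.114, 0.317], [-1.0, -0.003, 0.009, -0.259], [0.009, 0.114, 0.993, 0.996], [0.0, 0.0, 0.0, 1.0]] [[409.9, 0.0, 254.4], [0.0, 409.9, 192.6], [0.0, 0.0, 1.0]] 0.004160563151041667
```

View pics/scene0.png

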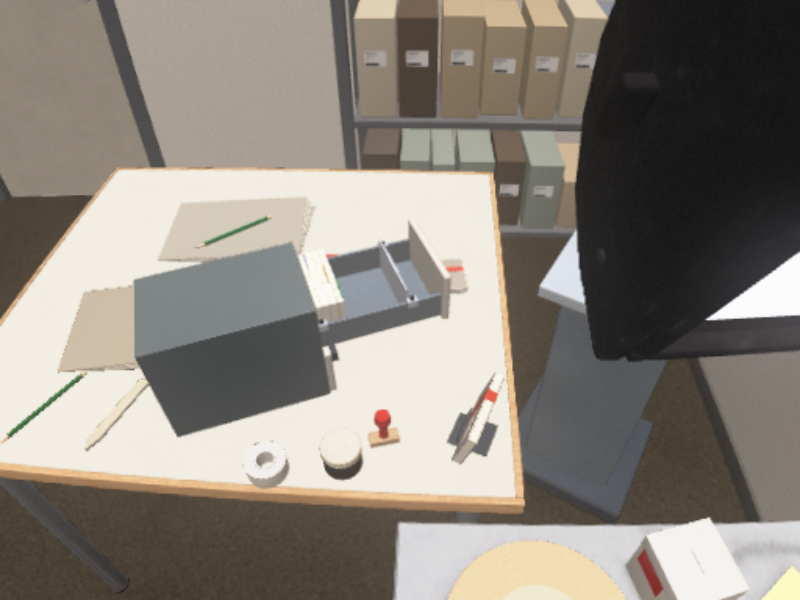

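View pics/top0.png

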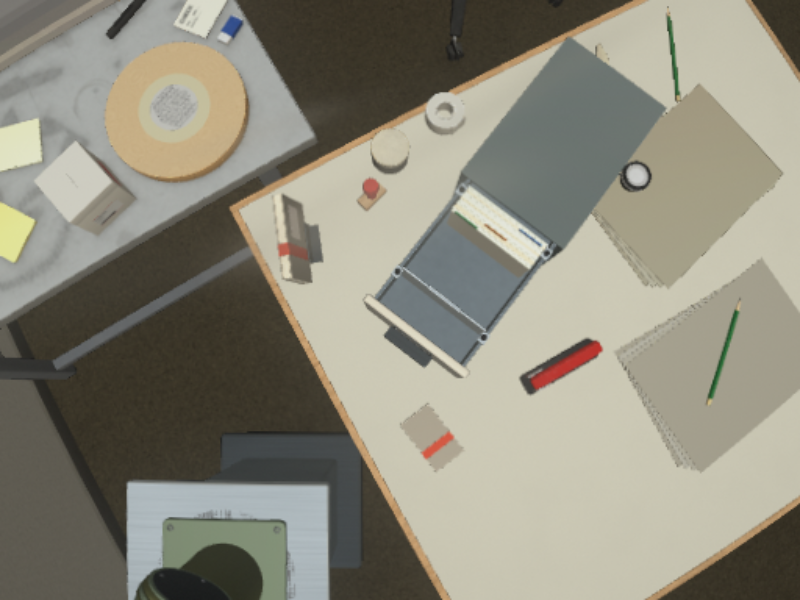

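The scene view shows the cabinet (230,335) with the open drawer (390,280), the pack on its rest (480,420), the stamp (383,428) and the jar (341,450). In the top view the pack is at (292,240), the drawer front runs (368,300)–(465,372), the follower (398,270)–(485,337), and the filed cards are near (500,228). The flat banded item at (432,437) is the smaller decoy.

```bash
cat > m.py <<'E'
from h import *
im=np.load("top0.npy",allow_pickle=True).item(); P=cloud(im); s=512/800
def reg(x0,x1,y0,y1): 
    m=np.zeros((384,512),bool); m[int(y0*s):int(y1*s),int(x0*s):int(x1*s)]=1; return m
Z=P[...,2]; hsv=cv2.cvtColor(im["color"],cv2.COLOR_BGR2HSV)
print("table z",np.median(Z[reg(500,600,450,500)]), "std",Z[reg(500,600,450,500)].std())
def rect(m,n):
    m=cv2.morphologyEx(m.astype(np.uint8),cv2.MORPH_OPEN,np.ones((2,2)))
    k,l,st,_=cv2.connectedComponentsWithStats(m,connectivity=8); i=1+np.argmax(st[1:,4]); q=P[l==i]
    r=cv2.minAreaRect((q[:,:2]*1000).astype(np.float32)); print(n,len(q),"c",np.round(r[0],1),"size",np.round(r[1],1),"ang",round(r[2],2),"z",np.round(np.median(q[:,2]),4)); print(np.round(cv2.boxPoints(r),1).tolist()); return q
cab=rect((abs(Z-.2)<.008)&reg(450,680,20,260),"cabtop")
fr=rect((abs(Z-.196)<.008)&reg(350,480,280,390),"front top")
fo=rect((abs(Z-.178)<.008)&reg(385,500,255,350),"follower top")
fc=rect((Z>.176)&(Z<.2)&reg(440,555,175,280)&(hsv[...,2]>120),"filed")
pk=rect((Z>.02)&(Z<.12)&reg(262,325,180,290),"pack+rest")
st=rect((Z>.02)&reg(350,390,170,215),"stamp"); jr=rect((Z>.03)&reg(365,415,120,175),"jar")
E
python3 m.py
```

```text
table z 0.0005432337953640287 std 0.062146617658548495
cabtop 8986 c [ 564.2 -459.8] size [187.6 636.4] ang 52.21 z 0.2009
[[255.1999969482422, -339.0], [758.2000122070312, -728.9000244140625], [873.0999755859375, -580.5999755859375], [370.20001220703125, -190.6999969482422]]
front top 535 c [ 339.9 -287.3] size [180.2  68.8] ang 57.32 z 0.1965
[[262.29998779296875, -344.6000061035156], [320.20001220703125, -381.79998779296875], [417.5, -230.10000610351562], [359.6000061035156, -192.89999389648438]]
follower top 109 c [ 365.8 -318.6] size [ 87.5 126.6] ang 73.74 z 0.179
[[292.79998779296875, -342.8999938964844], [414.3999938964844, -378.3999938964844], [438.8999938964844, -294.3999938964844], [317.29998779296875, -258.8999938964844]]
filed 1270 c [ 416.4 -345.4] size [132.7 260.4] ang 57.13 z 0.1873
[[271.0, -330.5], [489.70001220703125, -471.79998779296875], [561.7000122070312, -360.29998779296875], [343.1000061035156, -219.0]]
pack+rest 1027 c [ 445.  -144.8] size [332.7  81.2] ang 28.05 z 0.0653
[[279.1000061035156, -187.1999969482422], [317.29998779296875, -258.8999938964844], [611.0, -102.4000015258789], [572.7999877929688, -30.700000762939453]]
stamp 102 c [ 601.1 -231.9] size [19.7 32.3] ang 39.95 z 0.0661
[[583.2000122070312, -225.8000030517578], [603.9000244140625, -250.60000610351562], [619.0, -237.89999389648438], [598.2999877929688, -213.1999969482422]]
jar 529 c [ 508.6 -245.3] size [ 59.1 379.1] ang 85.19 z 0.051
[[317.29998779296875, -258.8999938964844], [695.0999755859375, -290.70001220703125], [700.0, -231.8000030517578], [322.20001220703125, -200.0]]
```

Run:
```python
from h import *
a=[]
for n,b in(("top",(165,110,215,190)),("scene",(270,220,345,310))):
    im=np.load(n+"0.npy",allow_pickle=True).item()
    c=im["color"][b[1]:b[3],b[0]:b[2]]; a.append(cv2.resize(c,(390,int(390*c.shape[0]/c.shape[1]))))
    P=cloud(im)[b[1]:b[3],b[0]:b[2]].reshape(-1,3); P=P[(P[:,2]>.05)&(P[:,2]<.12)]
    # lateral axis from PCA
    r=cv2.minAreaRect((P[:,:2]*1000).astype(np.float32)); print(n,len(P),r, P[:,2].max())
    # plane ransac-ish for the visible board and the high points
    hi=P[P[:,2]>.075]; d=hi-hi.mean(0); w,V=np.linalg.eigh(np.cov(d.T)); print(hi.mean(0),V[:,2],V[:,0],w**.5)
h=max(x.shape[0] for x in a); cv2.imwrite("pics/pack.png",np.hstack([cv2.copyMakeBorder(x,0,h-x.shape[0],0,0,0) for x in a])[:600])
```

```text
top 707 ((517.8497924804688, -103.71336364746094), (126.00762939453125, 28.343923568725586), 9.224041938781738) 0.09197299298131822
[ 0.51500299 -0.10138928  0.08463385] [-0.99059432 -0.13682515  0.00132855] [ 0.02339241 -0.15977526  0.98687621] [0.00312293 0.00574957 0.03582796]
scene 503 ((521.1646728515625, -104.24812316894531), (128.34735107421875, 27.140439987182617), 8.453598022460938) 0.0917781935473233
[ 0.52603859 -0.09909653  0.08563252] [-0.98999609 -0.13991567  0.01820318] [0.01259149 0.04088883 0.99908436] [0.00271545 0.00520823 0.03800167]
```

View pics/pack.png

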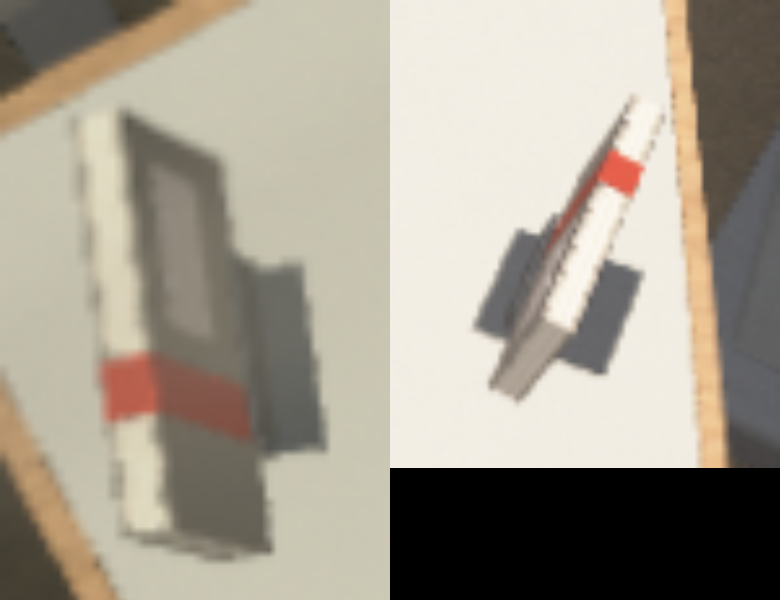

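The crop shows the white top edge of the pack at the left, (100,130)–(145,520), so the pack tips towards world +y. The lip side of the rest is at the right. I'll redo the drawer fits without the no-reading pixels.

```bash
sed -i 's/k,l,st,_=/m=m*(im["z_map"]>0); m=m.astype(np.uint8); k,l,st,_=/' m.py
cat >> m.py <<'E'
print("---- cabinet axes")
import plant; print([k for k in dir(plant) if not k.startswith("_")], getattr(plant,"tip_extent",None))
ok=im["z_map"]>0
v=cv2.minAreaRect((cab[:,:2]*1000).astype(np.float32))
# front edge of cabinet top: boundary nearest the drawer; yaw from front-top strip
q=fr[:,:2]-fr[:,:2].mean(0); w,V=np.linalg.eigh(q.T@q); yv=V[:,1]; yv*=np.sign(yv[1]); X=np.array([yv[1],-yv[0]]); print("yaw deg",np.degrees(np.arctan2(X[1],X[0])))
for n,b in(("top",None),("scene",None)):
    im2=np.load(n+"0.npy",allow_pickle=True).item(); A=cloud(im2).reshape(-1,3)[im2["z_map"].ravel()>0]
    c0=fr[:,:2].mean(0)
    L=np.c_[(A[:,:2]-c0)@X,(A[:,:2]-c0)@yv,A[:,2]]*1000
    def st(m,t): 
        q=L[m]; print(n,t,len(q),"x",np.round(np.percentile(q[:,0],[1,5,50,95,99]),1),"y",np.round(np.percentile(q[:,1],[1,50,99]),1),"z",np.round(np.median(q[:,2]),1))
    box=lambda x0,x1,y0,y1,z0,z1:(L[:,0]>x0)&(L[:,0]<x1)&(L[:,1]>y0)&(L[:,1]<y1)&(L[:,2]>z0)&(L[:,2]<z1)
    st(box(-15,20,-70,70,190,203),"front"); st(box(25,100,-60,60,172,186),"follower"); st(box(80,200,-60,60,180,192),"filed"); st(box(150,480,-100,100,195,206),"cab")
    m=box(150,480,-100,100,197,204); r=cv2.minAreaRect(L[m][:,:2].astype(np.float32)); print(r)
    m=(A[:,2]>.082)&(abs(A[:,0]-.52)<.1)&(abs(A[:,1]+.1)<.06); q=A[m]*1000; print("packtop",np.round(np.percentile(q,[2,50,98],axis=0),1).tolist())
    t=np.array([.9903,.139]);nn=np.array([-.139,.9903]); print("along",np.percentile(q[:,:2]@t,[1,99]),"across",np.percentile(q[:,:2]@nn,[3,50,97]))
print("c0",c0,"X",X)
E
python3 m.py
```

```text
table z 0.0005432337953640287 std 0.062146617658548495
cabtop 8955 c [ 665.9 -538.6] size [187.6 379.1] ang 52.21 z 0.2008
[[458.6000061035156, -496.6000061035156], [758.2000122070312, -728.9000244140625], [873.0999755859375, -580.5999755859375], [573.5999755859375, -348.29998779296875]]
front top 532 c [ 358.4 -299.3] size [180.2  24.7] ang 57.32 z 0.1965
[[299.3999938964844, -368.3999938964844], [320.20001220703125, -381.79998779296875], [417.5, -230.10000610351562], [396.70001220703125, -216.6999969482422]]
follower top 108 c [ 413.  -334.1] size [94.7 13.5] ang 53.54 z 0.179
[[379.3999938964844, -368.20001220703125], [390.29998779296875, -376.20001220703125], [446.6000061035156, -300.0], [435.70001220703125, -292.0]]
filed 1263 c [ 506.2 -403.5] size [131.   52.7] ang 54.39 z 0.1873
[[446.70001220703125, -441.3999938964844], [489.5, -472.1000061035156], [565.7999877929688, -365.5], [523.0, -334.8999938964844]]
pack+rest 1020 c [ 528.8 -110.9] size [148.4  46.6] ang 0.48 z 0.0651
[[454.29998779296875, -88.19999694824219], [454.70001220703125, -134.89999389648438], [603.20001220703
[... 1094 characters left out ...]
1033 560.11000492] across [-178.79008248 -171.03071026 -162.54307733]
scene front 208 x [-2.9 -2.1  4.8  8.7  9.2] y [-67.9   5.5  68.8] z 197.8
scene follower 75 x [60.8 61.3 64.  65.5 66. ] y [-57.8   5.7  57.1] z 179.9
scene filed 546 x [160.4 162.  180.5 198.4 199.6] y [-59.    5.6  59.3] z 188.8
scene cab 5589 x [205.  215.7 332.  441.2 450.6] y [-78.3  15.4  85.4] z 202.1
((322.2855224609375, 2.4359588623046875), (169.3977813720703, 261.97674560546875), 89.52330780029297)
packtop [[459.6, -113.1, 82.9], [524.1, -98.8, 86.2], [581.3, -85.3, 90.3]]
along [439.0893145  563.95498032] across [-178.7451684  -170.68318558 -162.81111711]
c0 [ 0.36310881 -0.29135018] X [ 0.79437597 -0.60742639]
```

```bash
python3 -m pendant '[[16,-29.6,0,-7],[16,-29.6,0,-7],[16,-29.6,0,-7],[16,-29.6,0,-7],[16,-29.6,0,-7],[16,-29.6,0,-7],[16,-29.6,0,-7],[16,-29.6,0,-7]]' 0 20
python3 -m pendant '[[16,-29.6,0,-7],[16,-29.6,0,-7],[16,-29.6,0,-7],[16,-29.6,0,-7],[16,-29.6,0,-7],[16,-29.6,0,-7],[16,-29.6,0,-7],[16,-29.6,0,-7]]'
python3 -m pendant '[[16,-29.6,0,-7],[16,-29.6,0,-7],[16,-29.6,0,-7],[16,-29.6,0,-7],[16,-29.6,0,-7],[16,-29.6,0,-7],[0,0,0,0]]'
```

```text
time: 0.77
position: [0.2979, 0.3109, 0.2419]
orientation: [0.598, 0.801, -0.0, -0.0]
wrist_force: [1.1, 0.0, 0.3]
finger_gap: 0.0853
grip_force: 0.0
time: 1.43
position: [0.4259, 0.0741, 0.242]
orientation: [0.905, 0.426, -0.0, -0.0]
wrist_force: [-0.3, 1.1, 0.4]
finger_gap: 0.0853
grip_force: 0.0
time: 2.02
position: [0.5238, -0.107, 0.2418]
orientation: [0.997, 0.073, 0.0, 0.001]
wrist_force: [-0.2, -0.0, -0.1]
finger_gap: 0.0853
grip_force: 0.0
```

```bash
python3 -m pendant '[[-4.5,3.5,-30,-0.4],[0,0,-30,0],[0,0,-30,0],[0,0,-30,0],[0,0,-25,0],[0,0,-20,0],[0,0,-15,0],[0,0,0,0]]'
python3 - <<'E'
from h import *
im=get_image("scene"); cv2.imwrite("pics/s1.png",cv2.resize(im["color"][180:330,230:430],(800,600)))
E
```

```text
time: 2.68
position: [0.5135, -0.0968, 0.0582]
orientation: [0.997, 0.074, -0.004, -0.002]
wrist_force: [-0.3, -0.2, 0.3]
finger_gap: 0.085
grip_force: 0.0
```

View pics/s1.png

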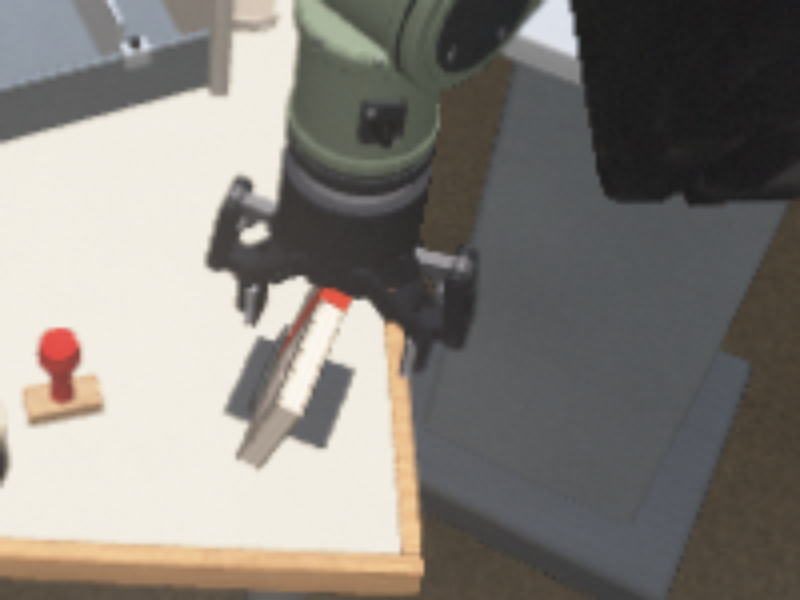

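The fingers straddle the pack: far finger at (250,300), near finger at (415,350), and the pack top runs (335,300)–(290,400). I'll let it settle before closing.

```bash
python3 -m pendant '[[0,0,0,0],[0,0,0,0]]'
```

```text
time: 2.9
position: [0.5184, -0.0986, 0.0637]
orientation: [0.997, 0.074, 0.001, 0.001]
wrist_force: [0.6, -0.2, 0.2]
finger_gap: 0.0856
grip_force: 0.0
```

```bash
python3 -m pendant '[[1,-5,-2,0],[0,0,0,0],[0,0,0,0],[0,0,0,0],[0,0,0,0],[0,0,0,0],[0,0,0,0],[0,0,0,0]]' 255 20
python3 -m pendant '[[0,0,0,0],[0,0,0,0],[0,0,0,0],[0,0,0,0]]'
```

```text
time: 3.57
position: [0.519, -0.1054, 0.0613]
orientation: [0.997, 0.074, 0.001, 0.002]
wrist_force: [-1.5, -4.8, 3.5]
finger_gap: 0.0229
grip_force: 18.0
time: 3.9
position: [0.519, -0.1055, 0.0613]
orientation: [0.997, 0.074, 0.001, 0.002]
wrist_force: [-1.7, -5.3, 3.1]
finger_gap: 0.023
grip_force: 18.0
```

```bash
python3 -m pendant '[[0,-2,4,0],[0,-2,4,0],[0,-1,5,0],[0,-1,5,0],[0,0,5,0],[0,0,5,0],[0,0,5,0],[0,0,0,0]]'
python3 -m pendant '[[0,0,10,0],[0,0,10,0],[0,0,10,0],[0,0,10,0],[0,0,0,0]]' 255 35
```

```text
time: 4.57
position: [0.5188, -0.1101, 0.0944]
orientation: [0.997, 0.073, 0.001, 0.001]
wrist_force: [-0.5, -4.5, 1.7]
finger_gap: 0.0155
grip_force: 20.3
time: 4.98
position: [0.5202, -0.1095, 0.1363]
orientation: [0.997, 0.074, 0.002, 0.001]
wrist_force: [1.0, -0.1, -0.4]
finger_gap: 0.0151
grip_force: 39.1
```

```bash
python3 -m pendant '[[0,0,25,0],[0,0,30,0],[0,0,30,0],[0,0,30,0],[0,0,25,0],[0,0,0,0],[0,0,0,0]]'
python3 - <<'E'
from h import *
o=get_obs(); p=o["position"]; print(p)
t=np.array([.9903,.139]);nn=np.array([-.139,.9903])
ims=[]
for n in("scene","top"):
    im=get_image(n); A=cloud(im); 
    L=np.stack([(A[...,:2]-p[:2])@t,(A[...,:2]-p[:2])@nn,A[...,2]-p[2]],-1)*1000
    m=(abs(L[...,0])<75)&(abs(L[...,1])<30)&(L[...,2]<25)&(L[...,2]>-90)&(im["z_map"]>0)
    light=(im["color"].min(-1)>70); q=L[m&light&(abs(L[...,0])>16)]
    print(n,len(q),np.round(np.percentile(q,[1,5,50,95,99],axis=0),1).tolist())
    if n=="scene":
        f=q[q[:,1]<9e9]
        c=np.linalg.lstsq(np.c_[f[:,0],f[:,2],np.ones(len(f))],f[:,1],rcond=None)[0]; print(c)
        u=np.argwhere(m); a,b=u.min(0)-15,u.max(0)+15; cr=im["color"][max(a[0],0):b[0],max(a[1],0):b[1]]; k=min(800/cr.shape[1],600/cr.shape[0]); cv2.imwrite("pics/s2.png",cv2.resize(cr,None,fx=k,fy=k))
    hi=q[(q[:,2]>np.percentile(q[:,2],90)-4)]; print("top: slope z/along",np.polyfit(hi[:,0],hi[:,2],1),"across/along",np.polyfit(hi[:,0],hi[:,1],1))
E
```

```text
time: 5.57
position: [0.5193, -0.1094, 0.2752]
orientation: [0.997, 0.074, 0.002, 0.001]
wrist_force: [-1.1, 1.1, -1.5]
finger_gap: 0.0155
grip_force: 39.2
[ 0.51927514 -0.10941702  0.27517524]
scene 496 [[-21.3, -8.0, -49.2], [19.1, -7.0, -45.1], [61.9, 2.8, 0.1], [65.2, 7.7, 24.8], [66.1, 7.9, 25.0]]
[-0.06695674 -0.04358128  5.14268746]
top: slope z/along [-8.44925443e-03  2.44553971e+01] across/along [ 0.04319984 -1.9071401 ]
top 354 [[-63.9, -7.8, -52.0], [-63.6, -7.6, -46.1], [-50.8, -3.4, 16.8], [-30.6, 6.6, 22.8], [-28.4, 7.7, 23.8]]
top: slope z/along [-1.3032265e-03  2.1311149e+01] across/along [-0.00968627 -0.38018904]
```

View pics/s2.png

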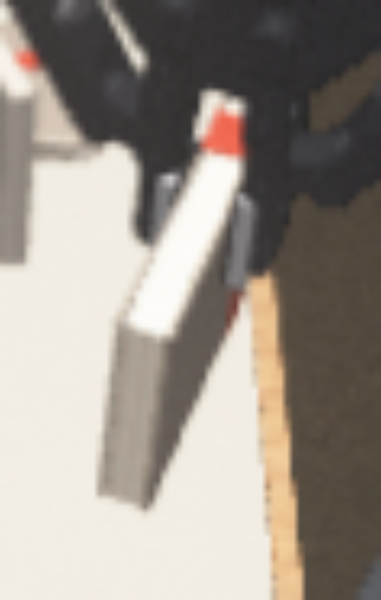

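The pack hangs upright in the jaws: its top edge runs (225,100)–(150,320), with no visible roll. Next I'll carry it over the drawer and turn it.

```bash
python3 -m pendant '[[-7.5,-32,4,5.5],[-7.5,-32,4,5.5],[-7.5,-32,0,5.5],[-7.5,-32,0,5.5],[-7.5,-32,0,5.5],[-7.5,-32,0,5.5],[-7.5,-32,0,5.5],[-7,-32,0,5.3]]'
python3 -m pendant '[[0,0,0,0],[0,0,0,0],[0,0,0,0]]'
python3 - <<'E'
from h import *
o=get_obs(); p=o["position"]; q=o["orientation"]; print(p, q)
X=np.array([.7912,-.6115]);Y=np.array([.6115,.7912]); c0=np.array([.3631,-.29135])
print("tool local",(p[:2]-c0)@X*1000,(p[:2]-c0)@Y*1000,"ang",np.degrees(np.arctan2(-(q[0]**2-q[1]**2),2*q[0]*q[1])))
for n in("scene","top"):
    im=get_image(n); A=cloud(im); ok=im["z_map"]>0
    L=np.stack([(A[...,:2]-c0)@X,(A[...,:2]-c0)@Y,A[...,2]],-1)*1000
    light=im["color"].min(-1)>100
    w=ok&light&(abs(L[...,1])<78)
    k=L[w&(L[...,2]>285)&(L[...,2]<315)&(abs(L[...,0]-122)<20)&(abs(L[...,1])>16)]
    print(n,"pack",len(k),np.round(np.percentile(k,[2,50,98],axis=0),1).tolist() if len(k) else "")
    for nm,a in(("front",(-15,20,190,203)),("filed",(130,200,181,192)),("foll",(40,90,172,184))):
        k=L[ok&(abs(L[...,1])<70)&(L[...,0]>a[0])&(L[...,0]<a[1])&(L[...,2]>a[2])&(L[...,2]<a[3])]
        if len(k): print(nm,len(k),np.round(np.percentile(k,[2,50,98],axis=0),1).tolist())
    if n=="top": cv2.imwrite("pics/t3.png",cv2.resize(im["color"][90:270,200:400],(666,600)))
E
```

```text
time: 6.33
position: [0.4572, -0.3657, 0.2782]
orientation: [0.897, 0.442, -0.001, -0.003]
wrist_force: [0.5, -0.5, -1.3]
finger_gap: 0.0153
grip_force: 39.0
time: 6.58
position: [0.4581, -0.3643, 0.2789]
orientation: [0.898, 0.44, -0.0, -0.002]
wrist_force: [-0.2, 0.6, -2.0]
finger_gap: 0.0157
grip_force: 39.1
[ 0.45807938 -0.36428543  0.27890253] [ 8.98198024e-01  4.39584526e-01 -3.52732832e-04 -2.37275346e-03]
tool local 119.74769749761228 0.3733800266085859 ang -37.84508808035069
scene pack 173 [[112.4, -36.5, 285.9], [121.3, 48.8, 302.6], [129.0, 65.6, 304.9]]
front 207 [[-2.7, -68.4, 190.4], [4.4, 5.7, 197.7], [8.8, 67.8, 200.3]]
filed 619 [[160.9, -56.5, 183.2], [180.4, 12.0, 188.6], [199.3, 67.2, 191.0]]
foll 88 [[61.1, -58.6, 172.7], [64.2, 9.4, 179.9], [65.4, 68.7, 182.7]]
top pack 243 [[111.6, -44.6, 300.3], [118.2, 41.5, 303.0], [127.1, 63.7, 305.6]]
front 3 [[-4.1, -69.6, 195.1], [-1.7, -69.1, 197.0], [1.0, -69.0, 197.8]]
filed 219 [[158.8, -58.1, 184.2], [176.0, 54.8, 187.2], [198.1, 66.5, 190.6]]
foll 119 [[59.2, -37.5, 173.0], [61.3, 12.3, 179.5], [63.7, 67.5, 182.9]]
```

View pics/t3.png

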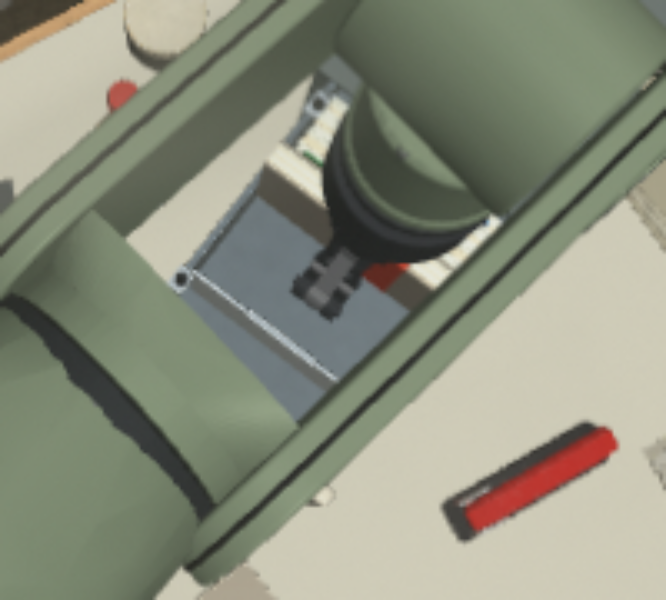

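The view shows the pack (270,165)–(435,285) squarely across the drawer, between the follower (185,275)–(335,380) and the filed cards. I'm lowering it.

```bash
python3 -m pendant '[[1.6,-1.2,-20,0],[0,0,-25,0],[0,0,-25,0],[0,0,-18,0],[0,0,-10,0],[0,0,-6,0],[0,0,0,0],[0,0,0,0]]'
python3 -m pendant '[[0,0,-2,0],[0,0,-2,0],[0,0,-2,0],[0,0,0,0]]'
```

```text
time: 7.35
position: [0.4611, -0.3666, 0.1782]
orientation: [0.898, 0.44, 0.0, 0.001]
wrist_force: [0.1, 0.8, -0.6]
finger_gap: 0.0154
grip_force: 39.0
time: 7.68
position: [0.4604, -0.3666, 0.1714]
orientation: [0.898, 0.44, 0.0, 0.0]
wrist_force: [-0.4, -0.3, 0.4]
finger_gap: 0.0157
grip_force: 39.0
```

```bash
python3 -m pendant '[[0,0,-2,0],[0,0,-1,0],[0,0,-1,0],[0,0,0,0]]'
python3 -m pendant '[[0,0,-1,0],[0,0,-1,0],[0,0,0,0]]'
python3 -m pendant '[[0,0,-1,0],[0,0,0,0],[0,0,0,0]]'
```

```text
time: 8.02
position: [0.4602, -0.3664, 0.1669]
orientation: [0.898, 0.44, -0.0, -0.0]
wrist_force: [-0.4, 0.2, -1.0]
finger_gap: 0.0155
grip_force: 39.0
time: 8.27
position: [0.4604, -0.3665, 0.1651]
orientation: [0.898, 0.44, -0.0, -0.0]
wrist_force: [-0.3, -0.1, -1.5]
finger_gap: 0.0157
grip_force: 39.1
time: 8.52
position: [0.4605, -0.3666, 0.165]
orientation: [0.898, 0.44, 0.0, 0.0]
wrist_force: [-1.9, 0.9, 2.5]
finger_gap: 0.0153
grip_force: 39.7
```

Floor contact was felt at TCP 0.165. I'm releasing with a small opening.

```bash
python3 -m pendant '[[0,0,0,0],[0,0,0,0],[0,0,0,0],[0,0,0,0]]' 190
python3 -m pendant '[[0,0,0,0],[0,0,0,0],[0,0,0,0]]' 175
```

```text
time: 8.85
position: [0.4604, -0.3666, 0.1641]
orientation: [0.898, 0.44, -0.0, -0.0]
wrist_force: [-0.5, 0.1, -0.4]
finger_gap: 0.0216
grip_force: 0.0
time: 9.1
position: [0.4604, -0.3666, 0.1642]
orientation: [0.898, 0.44, -0.0, -0.0]
wrist_force: [0.2, -0.1, 0.4]
finger_gap: 0.0266
grip_force: 0.0
```

```bash
python3 -m pendant '[[0,0,5,0],[0,0,10,0],[0,0,15,0],[0,0,20,0],[0,0,20,0],[-20,15,0,0],[-26,20,0,0],[-26,20,0,0]]'
python3 -m pendant '[[0,0,0,0],[0,0,0,0],[0,0,0,0]]' 255 20
cat > c.py <<'E'
from h import *
import sys
o=get_obs(); p=o["position"]; q=o["orientation"]
X=np.array([.7912,-.6115]);Y=np.array([.6115,.7912]); c0=np.array([.3631,-.29135])
print("tool local",(p[:2]-c0)@X*1000,(p[:2]-c0)@Y*1000,p[2])
for n in("scene","top"):
    im=get_image(n); A=cloud(im); ok=im["z_map"]>0
    L=np.stack([(A[...,:2]-c0)@X,(A[...,:2]-c0)@Y,A[...,2]],-1)*1000
    for nm,a in(("front",(-15,220,190,199)),("pack/filed",(95,200,181,192)),("foll",(40,200,173,180))):
        k=L[ok&(abs(L[...,1])<60)&(L[...,0]>a[0])&(L[...,0]<a[1])&(L[...,2]>a[2])&(L[...,2]<a[3])]
        if len(k): print(n,nm,len(k),"hist5",dict((int(e),int(c)) for c,e in zip(*np.histogram(k[:,0],np.arange(-15,225,5))) if c))
    if len(sys.argv)>1 and n=="scene": cv2.imwrite(f"pics/{sys.argv[1]}.png",cv2.resize(im["color"][120:270,100:300],(800,600)))
E
python3 c.py s4
```

```text
time: 9.77
position: [0.3883, -0.3117, 0.236]
orientation: [0.898, 0.44, 0.0, 0.001]
wrist_force: [-0.6, -0.3, -0.0]
finger_gap: 0.0269
grip_force: 0.0
time: 10.02
position: [0.3892, -0.3123, 0.2357]
orientation: [0.898, 0.44, 0.0, 0.002]
wrist_force: [0.1, 0.1, 0.4]
finger_gap: 0.0002
grip_force: 0.0
tool local 33.45375500671917 -0.6717217792650012 0.2357480381235264
scene front 327 hist5 {-5: 27, 0: 40, 5: 67, 115: 25, 120: 32, 125: 29, 130: 22, 160: 15, 165: 7, 170: 17, 175: 12, 180: 10, 185: 8, 190: 13, 195: 3}
scene pack/filed 773 hist5 {115: 53, 120: 64, 125: 65, 130: 53, 155: 3, 160: 62, 165: 66, 170: 62, 175: 69, 180: 71, 185: 69, 190: 66, 195: 70}
scene foll 60 hist5 {60: 26, 65: 3, 130: 22, 195: 9}
top front 338 hist5 {-10: 20, -5: 107, 0: 98, 5: 32, 160: 1, 170: 1, 175: 1, 180: 6, 185: 3, 190: 25, 195: 1, 200: 10, 205: 9, 210: 14, 215: 10}
top pack/filed 662 hist5 {160: 3, 165: 27, 170: 50, 175: 78, 180: 114, 185: 134, 190: 117, 195: 139}
```

View pics/s4.png

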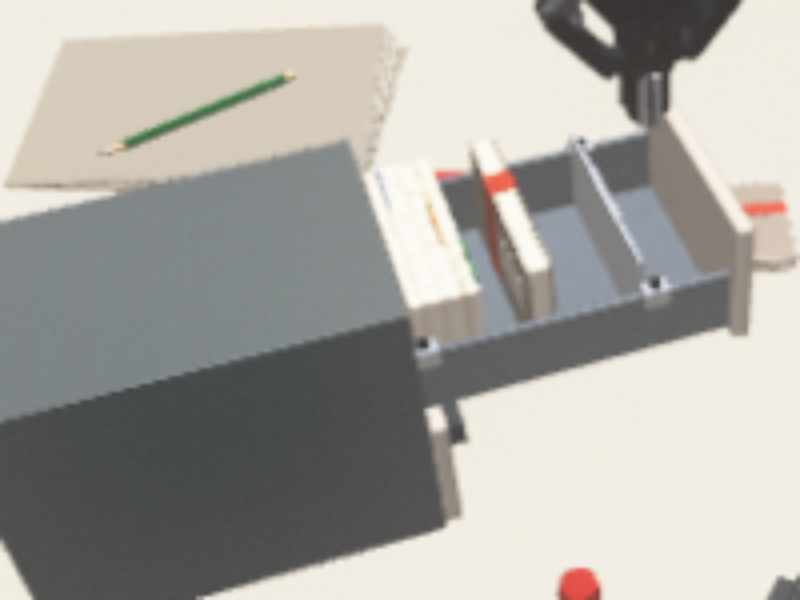

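The pack stands upright at (510,235), squarely between the follower (610,200) and the filed cards (425,240). Now I'll lower the closed fingers in front of the follower and push.

```bash
python3 -m pendant '[[0,0,-20,0],[0,0,-25,0],[0,0,-15,0],[0,0,-10,0],[0,0,0,0],[0,0,0,0]]'
python3 -m pendant '[[3.2,-2.4,0,0],[3.2,-2.4,0,0],[3.2,-2.4,0,0],[3.2,-2.4,0,0],[3.2,-2.4,0,0],[3.2,-2.4,0,0],[0,0,0,0]]'
python3 -m pendant '[[4,-3.1,0,0],[4,-3.1,0,0],[4,-3.1,0,0],[4,-3.1,0,0],[4,-3.1,0,0],[4,-3.1,0,0],[0,0,0,0]]'; python3 c.py
```

```text
time: 10.62
position: [0.3893, -0.3125, 0.1645]
orientation: [0.898, 0.44, 0.0, 0.0]
wrist_force: [-0.0, 0.2, 0.2]
finger_gap: -0.0
grip_force: 0.0
time: 11.2
position: [0.4082, -0.3265, 0.1643]
orientation: [0.898, 0.44, 0.0, 0.0]
wrist_force: [-0.6, 0.1, -0.4]
finger_gap: 0.0001
grip_force: 0.0
time: 11.78
position: [0.4326, -0.3453, 0.1643]
orientation: [0.898, 0.44, 0.0, 0.001]
wrist_force: [0.3, -0.4, 0.3]
finger_gap: -0.0003
grip_force: 0.0
tool local 87.97396309974191 -0.24291791881526523 0.1642769922001055
scene front 313 hist5 {-5: 23, 0: 47, 5: 64, 70: 1, 75: 2, 80: 4, 85: 6, 90: 4, 95: 2, 100: 3, 105: 2, 115: 12, 120: 19, 125: 26, 130: 12, 160: 16, 165: 8, 170: 11, 175: 9, 180: 13, 185: 9, 190: 12, 195: 8}
scene pack/filed 746 hist5 {95: 6, 100: 16, 105: 6, 115: 32, 120: 45, 125: 52, 130: 42, 155: 3, 160: 67, 165: 64, 170: 64, 175: 68, 180: 72, 185: 70, 190: 67, 195: 72}
scene foll 71 hist5 {75: 4, 80: 5, 85: 4, 90: 3, 95: 6, 100: 2, 105: 16, 130: 21, 195: 10}
top front 297 hist5 {-10: 25, -5: 114, 0: 115, 5: 42, 215: 1}
top pack/filed 1 hist5 {110: 1}
top foll 16 hist5 {100: 16}
```

```bash
python3 -m pendant '[[3.2,-2.4,0,0],[3.2,-2.4,0,0],[3.2,-2.4,0,0],[3.2,-2.4,0,0],[3.2,-2.5,0,0],[3.2,-2.5,0,0],[3.2,-2.5,0,0],[0,0,0,0]]'
python3 -m pendant '[[1.2,-0.9,0,0],[1.2,-0.9,0,0],[0,0,0,0]]'; python3 c.py
```

```text
time: 12.55
position: [0.4549, -0.3624, 0.1643]
orientation: [0.898, 0.44, 0.0, 0.001]
wrist_force: [-0.6, -0.7, -0.8]
finger_gap: 0.0002
grip_force: 0.0
time: 12.8
position: [0.4566, -0.3636, 0.1643]
orientation: [0.898, 0.44, 0.0, 0.0]
wrist_force: [-1.4, -0.9, 0.8]
finger_gap: 0.0002
grip_force: 0.7
tool local 118.19865079727737 0.03504734033323031 0.16429381180937977
scene front 323 hist5 {-5: 31, 0: 41, 5: 80, 95: 1, 100: 2, 105: 4, 110: 5, 115: 9, 120: 5, 125: 3, 130: 3, 135: 15, 140: 17, 145: 11, 150: 11, 160: 12, 165: 10, 170: 15, 175: 7, 180: 12, 185: 4, 190: 16, 195: 9}
scene pack/filed 712 hist5 {105: 5, 110: 5, 115: 9, 120: 7, 125: 9, 130: 12, 135: 36, 140: 41, 145: 37, 150: 28, 160: 52, 165: 64, 170: 61, 175: 70, 180: 74, 185: 66, 190: 66, 195: 70}
scene foll 54 hist5 {105: 4, 110: 3, 115: 5, 120: 5, 125: 5, 130: 2, 150: 18, 195: 12}
top front 14 hist5 {-5: 2, 0: 1, 135: 4, 140: 2, 145: 3, 150: 1, 185: 1}
top pack/filed 97 hist5 {130: 9, 135: 30, 140: 22, 145: 20, 150: 4, 155: 1, 160: 2, 165: 2, 170: 1, 175: 2, 180: 2, 185: 1, 190: 1}
top foll 30 hist5 {130: 25, 155: 5}
```

```bash
f(){ grep -E "position|wrist" | tr '\n' ' '; echo; }
python3 -m pendant '[[1.6,-1.2,0,0],[0.8,-0.6,0,0],[0,0,0,0]]'|f
python3 -m pendant '[[0.8,-0.6,0,0],[0,0,0,0]]'|f
python3 -m pendant '[[0.8,-0.6,0,0],[0,0,0,0]]'|f
python3 c.py | grep -E "local|pack"
```

```text
position: [0.4588, -0.3653, 0.1643] wrist_force: [-2.9, 1.0, 1.0] 
position: [0.4597, -0.3659, 0.1643] wrist_force: [-2.5, 0.4, 1.0] 
position: [0.4605, -0.3666, 0.1643] wrist_force: [-2.8, 0.2, 0.7] 
tool local 123.06527163581458 0.04065803695487013 0.16425213811786793
scene pack/filed 705 hist5 {110: 6, 115: 5, 120: 8, 125: 8, 130: 8, 135: 10, 140: 38, 145: 44, 150: 36, 155: 36, 160: 48, 165: 53, 170: 59, 175: 69, 180: 70, 185: 69, 190: 66, 195: 72}
top pack/filed 121 hist5 {135: 10, 140: 32, 145: 27, 150: 21, 155: 11, 160: 9, 165: 2, 170: 2, 175: 1, 180: 2, 185: 2, 195: 2}
```

```bash
f(){ grep -E "position|wrist" | tr '\n' ' '; echo; }
python3 -m pendant '[[0.4,-0.3,0,0],[0,0,0,0]]'|f
python3 -m pendant '[[0,0,0,0]]'|f
python3 -m pendant '[[0.4,-0.3,0,0],[0,0,0,0]]'|f
python3 -m pendant '[[0,0,0,0]]'|f
```

```text
position: [0.4608, -0.3668, 0.1643] wrist_force: [-3.4, 0.5, 1.9] 
position: [0.4608, -0.3668, 0.1643] wrist_force: [-3.4, 0.4, 1.0] 
position: [0.4612, -0.3671, 0.1643] wrist_force: [-3.6, 0.6, 0.3] 
position: [0.4612, -0.3672, 0.1643] wrist_force: [-2.8, 0.7, 1.5]
```

```bash
f(){ grep -E "position|wrist" | tr '\n' ' '; echo; }
python3 -m pendant '[[0.4,-0.3,0,0],[0,0,0,0]]'|f
python3 -m pendant '[[0,0,0,0]]'|f
python3 - <<'E'
from h import *
X=np.array([.7912,-.6115]);Y=np.array([.6115,.7912]); c0=np.array([.3631,-.29135])
im=get_image("scene"); A=cloud(im)
L=np.stack([(A[...,:2]-c0)@X,(A[...,:2]-c0)@Y,A[...,2]],-1)*1000
# rows of brightness along drawer x at pack-top height: sample via projection
for z in(.1875,):
  xs=np.arange(130,180,1.)
  acc=[]
  for y in np.arange(20,60,2.):
    w=np.c_[c0+np.outer(xs/1000,X)+Y*y/1000,np.full(len(xs),z)]
    uv=project(im,w).astype(np.float32)
    acc.append(cv2.remap(im["color"].min(-1),uv[:,0].reshape(1,-1),uv[:,1].reshape(1,-1),cv2.INTER_LINEAR)[0])
  print(dict(zip(xs.astype(int).tolist(),np.mean(acc,0).astype(int).tolist())))
cv2.imwrite("pics/s5.png",cv2.resize(im["color"][140:220,190:290],(750,600),interpolation=cv2.INTER_CUBIC))
E
```

```text
position: [0.4616, -0.3674, 0.1642] wrist_force: [-3.8, -0.7, 1.1] 
position: [0.4617, -0.3675, 0.1643] wrist_force: [-2.5, 0.6, 0.9] 
{130: 111, 131: 114, 132: 117, 133: 120, 134: 121, 135: 119, 136: 116, 137: 118, 138: 127, 139: 144, 140: 164, 141: 183, 142: 198, 143: 210, 144: 220, 145: 230, 146: 238, 147: 242, 148: 242, 149: 242, 150: 242, 151: 242, 152: 241, 153: 237, 154: 229, 155: 214, 156: 190, 157: 162, 158: 142, 159: 148, 160: 175, 161: 206, 162: 228, 163: 238, 164: 240, 165: 237, 166: 233, 167: 228, 168: 225, 169: 225, 170: 228, 171: 233, 172: 238, 173: 242, 174: 244, 175: 244, 176: 244, 177: 243, 178: 242, 179: 240}
```

View pics/s5.png

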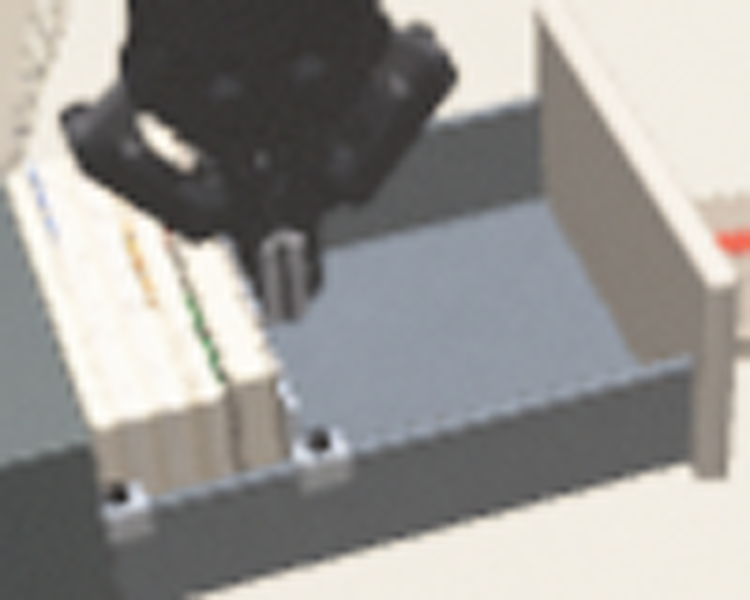

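The pack (260,330) is now next to the filed cards (150,330), with only a thin dark line at (225,380) between them. I'll feel for the contact.

```bash
f(){ grep -E "position|wrist" | tr '\n' ' '; echo; }
python3 -m pendant '[[0.4,-0.3,0,0],[0,0,0,0]]'|f
python3 -m pendant '[[0,0,0,0]]'|f
python3 -m pendant '[[0.4,-0.3,0,0],[0,0,0,0]]'|f
python3 -m pendant '[[0,0,0,0]]'|f
```

```text
position: [0.462, -0.3677, 0.1642] wrist_force: [-2.1, -0.3, 0.8] 
position: [0.462, -0.3677, 0.1643] wrist_force: [-2.7, -0.2, 1.2] 
position: [0.4624, -0.368, 0.1643] wrist_force: [-2.7, -0.9, 0.8] 
position: [0.4624, -0.368, 0.1643] wrist_force: [-4.1, 0.1, 0.1]
```

```bash
f(){ grep -E "position|wrist" | tr '\n' ' '; echo; }
python3 -m pendant '[[0,0,0,0]]'|f
python3 -m pendant '[[0.4,-0.3,0,0],[0,0,0,0]]'|f
python3 -m pendant '[[0,0,0,0]]'|f
```

```text
position: [0.4625, -0.368, 0.1643] wrist_force: [-2.5, 0.3, 0.3] 
position: [0.4629, -0.3682, 0.1642] wrist_force: [-3.3, 0.6, 1.8] 
position: [0.4628, -0.3683, 0.1643] wrist_force: [-2.9, 0.1, 1.0]
```

```bash
f(){ grep -E "position|wrist" | tr '\n' ' '; echo; }
python3 -m pendant '[[0.4,-0.3,0,0],[0,0,0,0]]'|f
python3 -m pendant '[[0,0,0,0]]'|f
python3 -m pendant '[[0.4,-0.3,0,0],[0,0,0,0]]'|f
python3 -m pendant '[[0,0,0,0]]'|f
```

```text
position: [0.4631, -0.3685, 0.1642] wrist_force: [-3.2, 0.4, 0.5] 
position: [0.4631, -0.3685, 0.1642] wrist_force: [-4.4, 1.1, 0.5] 
position: [0.4632, -0.3685, 0.1643] wrist_force: [-4.6, 1.2, 2.6] 
position: [0.4632, -0.3685, 0.1642] wrist_force: [-5.0, 0.8, 1.3]
```

Contact felt: motion stalled and the push rose to about 4.5 N, under the backstop's limit. Now I'll retreat and go round to the outside of the drawer front.

```bash
python3 -m pendant '[[-4,3,0,0],[-8,6,0,0],[0,0,20,0],[0,0,30,0],[0,0,20,0],[-20,15.5,0,0],[-25,19.3,0,0],[-25,19.3,0,0]]'
python3 -m pendant '[[-25,19.3,0,0],[-20,15.5,0,0],[-9,7,0,0],[0,0,-20,0],[0,0,-25,0],[0,0,-18,0],[0,0,0,0],[0,0,0,0]]'
python3 c.py s6
```

```text
time: 16.38
position: [0.3822, -0.3056, 0.2352]
orientation: [0.898, 0.44, 0.001, 0.002]
wrist_force: [-0.0, -0.5, 0.3]
finger_gap: 0.0001
grip_force: 0.0
time: 17.05
position: [0.3277, -0.2634, 0.1709]
orientation: [0.898, 0.44, 0.0, -0.0]
wrist_force: [-0.2, -0.1, 0.4]
finger_gap: 0.0
grip_force: 0.0
tool local -45.086014207096305 0.47884746715049736 0.17093606666040156
scene front 328 hist5 {-5: 24, 0: 47, 5: 73, 140: 6, 145: 32, 150: 31, 155: 22, 160: 20, 165: 12, 170: 15, 175: 6, 180: 13, 185: 6, 190: 16, 195: 4, 210: 1}
scene pack/filed 753 hist5 {140: 16, 145: 71, 150: 59, 155: 62, 160: 68, 165: 67, 170: 65, 175: 71, 180: 70, 185: 67, 190: 64, 195: 73}
scene foll 12 hist5 {140: 2, 195: 10}
top front 198 hist5 {140: 18, 145: 24, 150: 15, 155: 35, 160: 2, 165: 16, 170: 11, 175: 3, 180: 5, 185: 4, 190: 21, 195: 4, 200: 14, 205: 9, 210: 9, 215: 8}
top pack/filed 1626 hist5 {135: 7, 140: 120, 145: 147, 150: 143, 155: 142, 160: 125, 165: 138, 170: 131, 175: 139, 180: 139, 185: 137, 190: 126, 195: 132}
top foll 103 hist5 {135: 39, 140: 64}
```

View pics/s6.png

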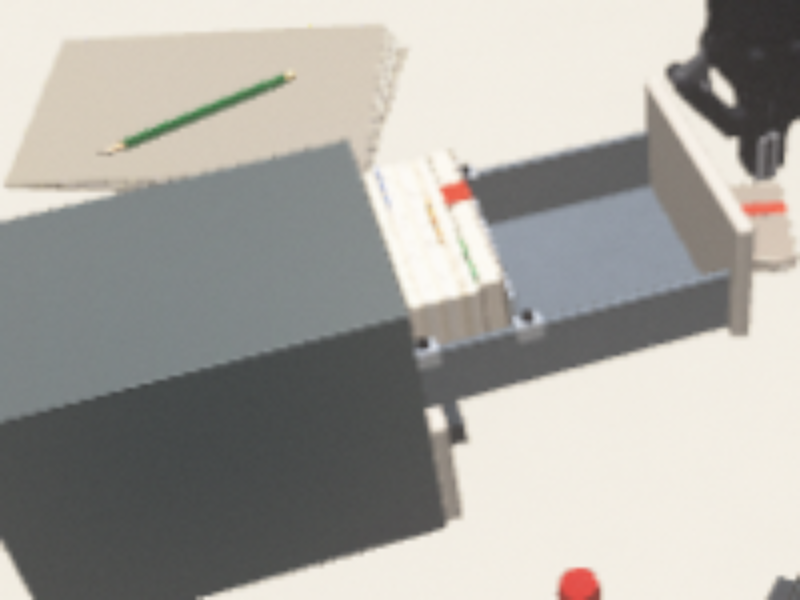

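The pack is snug against the filed cards at (460,230), the follower is at (505,270), and the backstop bracket (425,345) hasn't moved. Pushing the drawer.

```bash
f(){ grep -E "position|wrist" | tr '\n' ' '; echo; }
python3 -m pendant '[[4,-3.1,0,0],[4,-3.1,0,0],[4,-3.1,0,0],[2,-1.5,0,0],[2,-1.5,0,0],[2,-1.5,0,0],[2,-1.5,0,0],[2,-1.5,0,0]]'|f
python3 -m pendant '[[3.2,-2.5,0,0],[4,-3.1,0,0],[4,-3.1,0,0],[4,-3.1,0,0],[4,-3.1,0,0],[4,-3.1,0,0],[4,-3.1,0,0],[4,-3.1,0,0]]'|f
python3 -m pendant '[[4,-3.1,0,0],[4,-3.1,0,0],[4,-3.1,0,0],[4,-3.1,0,0],[4,-3.1,0,0],[4,-3.1,0,0],[4,-3.1,0,0],[4,-3.1,0,0]]'|f
python3 c.py | grep -v top
```

```text
position: [0.3485, -0.2799, 0.171] wrist_force: [-8.3, 5.8, 9.2] 
position: [0.3783, -0.303, 0.171] wrist_force: [-10.5, 6.3, 8.3] 
position: [0.4102, -0.3279, 0.1711] wrist_force: [-9.8, 6.2, 8.2] 
tool local 59.604902786569504 -0.1003479912581442 0.17106644605599503
scene front 120 hist5 {45: 3, 50: 2, 55: 7, 60: 6, 65: 8, 70: 5, 75: 33, 80: 29, 85: 27}
scene foll 36 hist5 {45: 2, 50: 3, 55: 3, 60: 4, 65: 4, 85: 20}
```

```bash
f(){ grep -E "position|wrist" | tr '\n' ' '; echo; }
python3 -m pendant '[[4,-3.1,0,0],[4,-3.1,0,0],[4,-3.1,0,0],[4,-3.1,0,0],[4,-3.1,0,0],[4,-3.1,0,0],[4,-3.1,0,0],[4,-3.1,0,0]]'|f
python3 -m pendant '[[4,-3.1,0,0],[4,-3.1,0,0],[4,-3.1,0,0],[4,-3.1,0,0],[4,-3.1,0,0],[4,-3.1,0,0],[4,-3.1,0,0],[4,-3.1,0,0]]'|f
python3 -m pendant '[[4,-3.1,0,0],[4,-3.1,0,0],[2.4,-1.8,0,0],[2.4,-1.8,0,0],[1.6,-1.2,0,0],[1.6,-1.2,0,0],[1.6,-1.2,0,0]]'|f
python3 c.py | grep tool
```

```text
position: [0.4421, -0.3527, 0.171] wrist_force: [-10.9, 5.5, 8.2] 
position: [0.474, -0.3775, 0.171] wrist_force: [-9.9, 6.5, 7.7] 
position: [0.4914, -0.3911, 0.171] wrist_force: [-9.6, 5.8, 7.1] 
tool local 162.49965918403834 -0.4410951955250317 0.17096127950119025
```

```bash
f(){ grep -E "position|wrist" | tr '\n' ' '; echo; }
python3 -m pendant '[[1.6,-1.2,0,0],[1.6,-1.2,0,0],[1.6,-1.2,0,0]]'|f
python3 -m pendant '[[1.6,-1.2,0,0],[1.6,-1.2,0,0]]'|f
python3 -m pendant '[[1.6,-1.2,0,0],[0,0,0,0]]'|f
python3 c.py | grep tool
```

```text
position: [0.4953, -0.3941, 0.171] wrist_force: [-17.3, 10.1, 11.5] 
position: [0.4956, -0.3943, 0.171] wrist_force: [-25.2, 16.1, 18.4] 
position: [0.4987, -0.3967, 0.1711] wrist_force: [-13.6, 7.6, 10.0] 
tool local 171.7104300839955 -0.4700736057000905 0.17106003937365677
```

```bash
f(){ grep -E "position|wrist" | tr '\n' ' '; echo; }
python3 -m pendant '[[0.8,-0.6,0,0],[0.8,-0.6,0,0],[0,0,0,0]]'|f
python3 -m pendant '[[0.8,-0.6,0,0],[0.8,-0.6,0,0],[0,0,0,0]]'|f
```

```text
position: [0.5023, -0.3995, 0.171] wrist_force: [-9.6, 5.7, 7.9] 
position: [0.5032, -0.4002, 0.171] wrist_force: [-12.6, 6.8, 9.4]
```

```bash
f(){ grep -E "position|wrist" | tr '\n' ' '; echo; }
python3 -m pendant '[[0.8,-0.6,0,0],[0,0,0,0]]'|f
python3 -m pendant '[[0.8,-0.6,0,0],[0,0,0,0]]'|f
python3 -m pendant '[[0.8,-0.6,0,0],[0,0,0,0]]'|f
python3 c.py | grep tool
```

```text
position: [0.5032, -0.4003, 0.1711] wrist_force: [-14.9, 9.2, 10.5] 
position: [0.5032, -0.4002, 0.1711] wrist_force: [-18.0, 9.4, 12.5] 
position: [0.5032, -0.4003, 0.171] wrist_force: [-20.0, 11.3, 14.7] 
tool local 177.42123648841851 -0.5061652771758132 0.17104967032104545
```

```bash
f(){ grep -E "position|wrist" | tr '\n' ' '; echo; }
python3 -m pendant '[[0.8,-0.6,0,0],[0.8,-0.6,0,0],[0,0,0,0]]'|f
python3 -m pendant '[[-2.4,1.8,0,0],[-4,3.1,0,0],[-16,12.2,0,0],[-20,15.5,0,0],[-20,15.5,0,0],[-20,15.5,20,0],[-20,15.5,20,0],[0,0,0,0]]'|f
python3 - <<'E'
from h import *
X=np.array([.7912,-.6115]);Y=np.array([.6115,.7912]); c0=np.array([.3631,-.29135])
for n in("scene","top"):
    im=get_image(n); A=cloud(im); ok=im["z_map"]>0
    L=np.stack([(A[...,:2]-c0)@X,(A[...,:2]-c0)@Y,A[...,2]],-1)*1000
    light=im["color"].min(-1)>100
    k=L[ok&light&(abs(L[...,1])<70)&(L[...,0]>170)&(L[...,0]<230)&(L[...,2]>192)&(L[...,2]<200)]
    print(n,"front top",len(k),np.round(np.percentile(k[:,0],[2,50,98]),1) if len(k) else "")
    k=L[ok&~light&(abs(L[...,1])<70)&(L[...,0]>170)&(L[...,0]<300)&(L[...,2]>198.5)&(L[...,2]<206)]
    print("cab front edge",np.round(np.percentile(k[:,0],[0.5,1,2]),1) if len(k) else "")
    if n=="scene": cv2.imwrite("pics/s7.png",cv2.resize(im["color"][120:320,80:346],(798,600)))
E
```

```text
position: [0.5032, -0.4002, 0.1711] wrist_force: [-25.3, 15.9, 18.2] 
position: [0.4078, -0.3253, 0.2146] wrist_force: [0.0, -0.2, 1.5] 
scene front top 174 [190.9 197.  215.1]
cab front edge 
top front top 307 [192.1 210.7 229.3]
cab front edge [201.8 201.9 202.1]
```

View pics/s7.png

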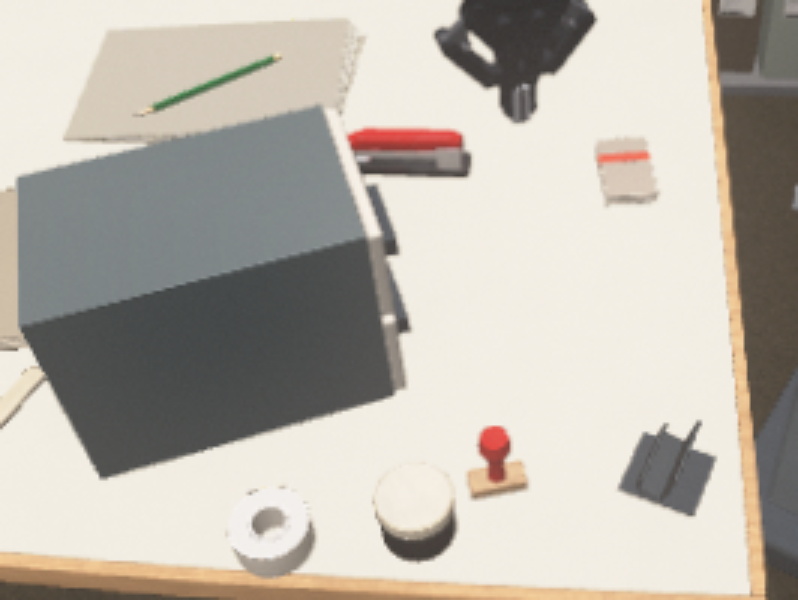

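The drawer front (375,240) is flush against the cabinet, with no gap to the cabinet's front edge. The stamp (495,460) and jar (413,505) are where they were, and the gripper is clear.

```bash
python3 -c "
from plant import *
print(job_done())"
```

```text
the job is handed in; nothing more can be done
None
```

The card pack is filed upright and snug between the follower and the filed cards, with no visible shift of the backstop. The drawer is pushed fully home past its catch, the stamp and jar were not touched, and the job is handed in.

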